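# Hold a glaze test bar level over the master tile

## Robot

A 6-joint arm with a two-finger parallel gripper is mounted at the origin on the work surface. World frame = base frame: x ahead of the robot, y to its left, z up, the work surface at z = 0. Lengths are in m, angles in rad, forces in N, time in s.
With the tool pointing down it reaches from about 0.425 to 0.95 m from the base axis. Payload 3.5 kg.
Tool frame: the origin (TCP) lies at the very end of the fingers, on their centre line; the grasp point (between the pads) lies 19 mm behind it (tcp_to_grasp is the distance from the TCP to the grasp point, in m); z points along the fingers, y is the direction in which the jaws open and shut (so a half turn about z gives the same grasp; the last joint's range is limited). The gripper opens to 85 mm and grips with 20 to 120 N. Pads are 22 mm wide; open, the fingers measure 114 mm over their backs; the gripper's body (76 mm by 85 mm) begins 54 mm behind the grasp point. The pads swing forward as they close: fully open they stand 13 mm farther back than shut.
Start: joints at [1.127, 0.286, 1.577, -0, 1.279, -0.15], TCP at [0.195, 0.646, 0.231] pointing down, gripper open.
Joint ranges: [-2.77, 2.77], [-0.9, 2.22], [0.21, 2.48], [-1.53, 4.67], [0.24, 2.81], [-2.84, 2.84]. Speed limits (rad/s): [2.79, 2.79, 3.14, 3.14, 3.14, 3.14].

## Interface

Orientations are given as a unit quaternion [x, y, z, w].
In Python, from plant import * gives the robot as it stands. The module is installed in compiled form; this text tells all that it offers.
- The arm moves only by the tool arm_command, never from a script. Its argument "steps" is a list of rows, each a list of 3 entries, a list of its own where there are three numbers: the turn, a rotation vector about the tool's x, y, z in rad, then the shift along the tool's x, y, z in m, then the gripper command: -1 is shut, 1 is fully open, values between are in proportion. A call has 1 to 12 rows; each row is the pose to reach, as a shift and turn from the pose measured when the call began, along the tool's axes at that moment; what a row does not reach only later rows make up. A row lasts 1/8 s, in which the tool goes at most 62.5 mm and 10.7 degrees, less where a joint would pass 70% of its speed; a pose out of reach is approached as far as the arm can. A call with a gripper value outside its range is refused whole. The fingers move at their own pace and stop on an object; "force" is the grip in N (left out, the last holds). Time passes only in rows, so rows that repeat a pose let the fingers close. It gives the time, the measured TCP pose, the force and the opening at its end, in the units of the state.
- get_state(): the state, without advancing time (a new reading comes with each control period).
- read_camera(name): name is "side" or "top"; returns a dict with "frame" (384x512x3 uint8, red, green, blue), "vfov" (degrees; the focal length in pixels is half the picture's height over the tangent of half this angle, whatever the lens; pixels are square), "cx", "cy" (the principal point, pixels), "position" and "rotation" of the camera in the world. Camera axes: x right, y up, looking along -z (the intrinsics and any distortion apply to the point x, -y, -z); pixel columns grow to the right and rows downward; lengths in m; the calibration is good to about 2 mm. A picture is of the moment at which its call begins. There is no depth.
- sign_off(): hands the job in, once; it reports no verdict.
The state is a dict: "time": time; "qpos": joint angles; "dq": joint speeds; "joint_efforts": joint torques, N m; "eef_pos": TCP position; "tcp_rot": TCP orientation; "contact_force": force on the tool from outside, world axes, zero at the start; "wrist_torque": the same for the moment, N m; "opening": opening from 0.0 (shut) to 1.0 (fully open).
Only numpy, scipy, OpenCV 4.12 (cv2) and the standard library are available. Lean on these libraries where they do the work, as an engineer would, in place of code of your own. Each camera call takes 0.05 s, during which the arm holds its last target.

## Task

Draw the blue-glazed test bar out of its leaning socket in the wooden stand, turn it level with its glazed face up, and hold it still over the middle of the blue master tile, about 15 cm above the tile (10 to 20 cm will do), so that the two glazes can be compared. The program finishes while the gripper is still holding the bar there: do not put it down or let go. Leave the other two bars in their sockets and do not disturb anything else on the table.

Things in the scene. Friction and masses are not known exactly. Their poses are not given: they have to be found in the camera images.
- blue_bar_center (a point): Centre of the blue-glazed ceramic test bar, 14 thick x 24 wide x 180 mm long, about 130 g. z axis along its length from bare foot to glazed top end; y across the 24 mm width; x out of the glazed broad face. It starts leaning 45 degrees from vertical, top end towards the stand's front (the robot's side), glazed face looking up and to the stand's back. The two 14 mm side faces are free to grasp.
- blue_bar_foot (a point): Middle of the blue bar's foot end face (the bare end in the socket), 90 mm from its centre; same axes. The lowest 55 mm of the bar sit in the socket, with about 3 mm of play: it is free once pulled 55 mm along its own length.
- white_bar_center (a point): Centre of the white-glazed test bar, same size and axes as the blue bar; leave it in its socket.
- brown_bar_center (a point): Centre of the dark-brown-glazed test bar, same size and axes as the blue bar; leave it in its socket.
- stand: Fixed wooden stand; origin at table level below the sockets' lower ends, x to its back, y along the row. Base board 130 x 250 x 12 mm. Three sockets at y = -85, 0, 85 mm lean 45 degrees to the front (-x); which bar is in which varies. The socket block is 34 mm thick, its top 80 mm above the table; a 14 mm wide rest lies under each bar from the mouth to 16 mm past the bar's centre.
- tile_top (a point): Centre of the top face of the blue master tile (100 x 100 x 10 mm), which lies fixed on a wooden plinth 160 x 160 x 20 mm; this face is 30 mm above the table.
- beaker0_center (a point): Centre of a loose beige clay beaker, 76 mm wide, 90 mm tall, standing on a 16 mm thick ware board at the back of the table; bystander.
- beaker1_center (a point): Centre of a loose beige clay beaker, 76 mm wide, 90 mm tall, standing on a 16 mm thick ware board at the back of the table; bystander.
- beaker2_center (a point): Centre of a loose beige clay beaker, 76 mm wide, 90 mm tall, standing on a 16 mm thick ware board at the back of the table; bystander.
- jar_center (a point): Centre of a loose glaze jar with a blue cap, 84 mm wide, 110 mm tall; bystander.
- bowl_center (a point): Centre of a loose steel bowl, 170 mm wide, 65 mm tall; bystander.
- brush_grip (a point): Grip of a loose brush lying on the table; bystander.

How it is judged:
On the way:
1. the blue bar is drawn clear of the stand, held in the fingers (contact force between the fingers and blue_bar above 1 N and contact force between blue_bar and stand below 0.2 N and distance of blue_bar_foot from where it was at the start of the episode above 0.055 m), for 0.1 s.
At the end, for the whole second after the job is handed in: Blue bar gripped (over 2 N), touching neither stand nor plinth; glazed face up and level within 0.22 rad; its centre 85 to 215 mm above the tile's top and within 50 mm of the tile's centre seen from above; still (under 0.03 m/s, 0.2 rad/s) (contact force between the fingers and blue_bar above 2 N and angle between blue_bar_center's own x axis and vertical below 0.22 rad and z of blue_bar_center in the frame of tile_top between 0.085 and 0.215 m and horizontal distance between blue_bar_center and tile_top below 0.05 m and contact force between blue_bar and stand below 0.2 N and contact force between blue_bar and plinth below 0.2 N and linear speed of blue_bar below 0.03 m/s and angular speed of blue_bar below 0.2 rad/s); the arm keeps its last pose, push and grip.
It fails at once if the white bar is pulled or knocked out of place (over 20 mm) (distance of white_bar_center from where it was at the start of the episode above 0.02 m).
It fails at once if the brown bar is pulled or knocked out of place (over 20 mm) (distance of brown_bar_center from where it was at the start of the episode above 0.02 m).
It fails at once if a bystander is disturbed (moved over 30 mm) (distance of any of beaker0_center, beaker1_center, beaker2_center, jar_center, bowl_center, brush_grip from where it was at the start of the episode above 0.03 m).
It also fails if it takes over 32 s, if anything falls off the work surface, if the arm or the gripper's body presses on something with over 40 N, if the wrist force passes 120 N, or if a joint passes its speed limit or range.

## Working session

There is one attempt and no reset: what is moved stays moved. The work goes in short steps, Python scripts to look and compute and a tool call to move; the robot and the scene stay as the last step left them, time stands still between calls to the robot, and variables do not carry over. Pictures are saved under pics/ and viewed, and the job is handed in when it is done.

Besides the shell and the picture viewer there is one more tool, called after ">>>" by a JSON object that holds its "api" and its "payload". arm_command: Moves the arm, as the interface text tells. Its arguments: {"type":"object","properties":{"steps":{"type":"array"},"force":{"type":"number"}},"required":["steps"]}

```bash
mkdir -p pics
python3 - <<'E'
from plant import *
import cv2,numpy as np
s=get_state()
for k in s: print(k,np.round(s[k],4) if s[k] is not None else None)
for n in ["side","top"]:
    c=read_camera(n); cv2.imwrite(f"pics/{n}0.png",c["frame"][...,::-1])
    print(n,{k:(np.round(v,4).tolist() if k!="frame" else None) for k,v in c.items() if not isinstance(v,str)})
E
```

```text
time 0.0
qpos [ 1.127   0.2872  1.5782  0.      1.2786 -0.15  ]
dq [ 0.0011 -0.0006 -0.0011  0.0024 -0.0018  0.0006]
joint_efforts [ 4.00000e-04 -4.05977e+01 -2.92627e+01 -2.00000e-04  5.90000e-03
 -0.00000e+00]
eef_pos [0.1952 0.6455 0.23  ]
tcp_rot [ 1.464e-01  9.892e-01 -1.100e-03 -3.000e-04]
contact_force [-1.1743 -0.5471  0.4088]
wrist_torque [ 0.0055 -0.0263 -0.0212]
opening 0.9977
side {'frame': None, 'vfov': 48.9795, 'cx': 247.9326, 'cy': 191.4162, 'position': [0.3779, 1.0583, 0.9475], 'rotation': [-0.0521, 0.4395, 0.8911, -0.1]}
top {'frame': None, 'vfov': 54.941, 'cx': 261.1057, 'cy': 190.0546, 'position': [0.3884, -0.0105, 1.3741], 'rotation': [0.0624, -0.0709, -0.6976, 0.7102]}
```

View pics/side0.png

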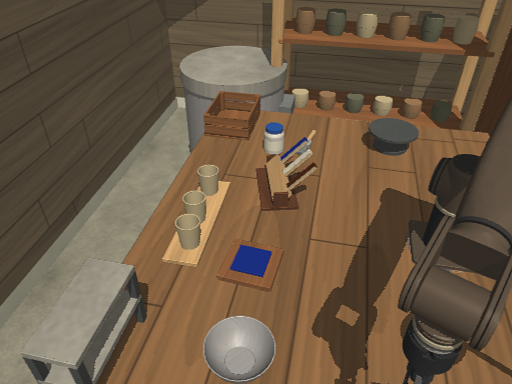

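View pics/top0.png

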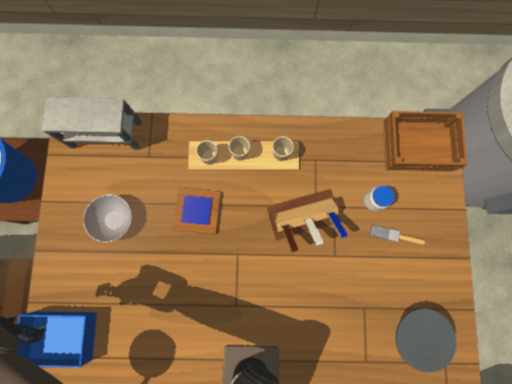

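Run:
```python
from plant import *
import cv2,numpy as np
for n,(a,b,c0,d) in {"side":(110,300,150,350),"top":(120,260,160,420)}.items():
    c=read_camera(n); print({k:v for k,v in c.items() if k not in("frame",)})
    f=c["frame"][...,::-1]; cv2.imwrite(f"pics/{n}0_raw.png",f)
    if n=="side": f=f[120:220,240:340];k=6;
    else: f=f[170:270,250:400];k=5
    cv2.imwrite(f"pics/{n}_z.png",cv2.resize(f,None,fx=k,fy=k,interpolation=cv2.INTER_CUBIC))
```

```text
{'vfov': 48.979542047995196, 'cx': 247.9326112171178, 'cy': 191.41619436084406, 'position': array([0.37787502, 1.05826819, 0.94745585]), 'rotation': array([-0.05212911,  0.43954733,  0.8911104 , -0.10001481])}
{'vfov': 54.941024412989485, 'cx': 261.1056860919831, 'cy': 190.05456978213078, 'position': array([ 0.38839473, -0.01054242,  1.37412862]), 'rotation': array([ 0.06236887, -0.07090723, -0.69761257,  0.71022461])}
```

View pics/side_z.png

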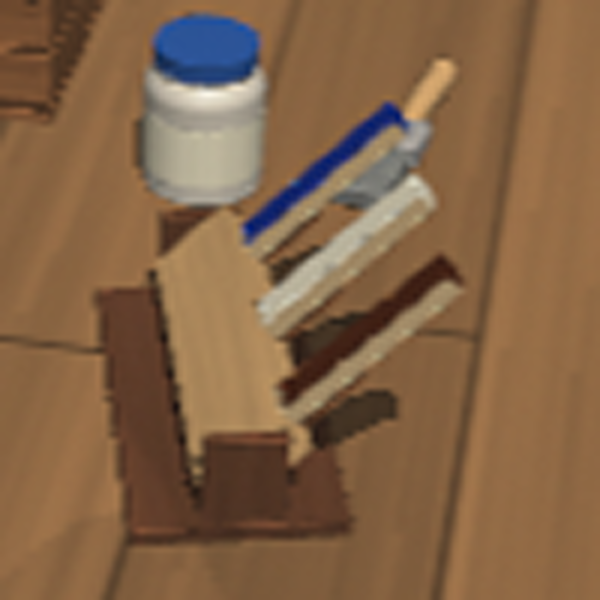

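View pics/top_z.png

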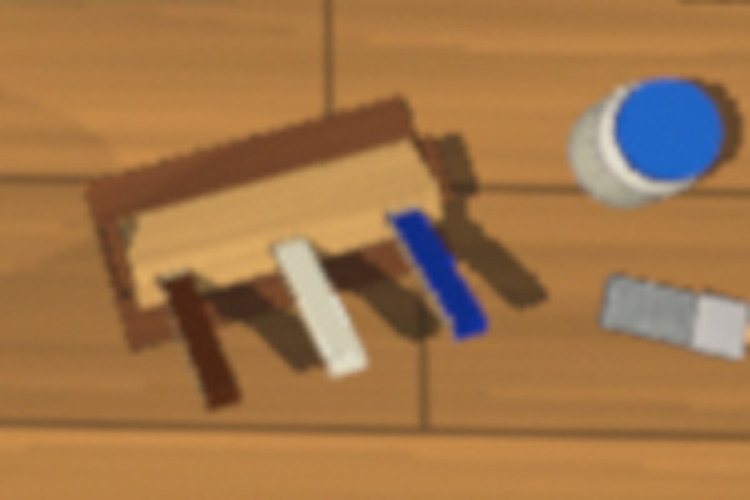

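```bash
cat > h.py <<'E'
import cv2,numpy as np
from scipy.spatial.transform import Rotation as R
def cam(n):
    from plant import read_camera
    return read_camera(n)
def ray(c,u,v):
    f=c["frame"].shape[0]/2/np.tan(np.radians(c["vfov"]/2))
    d=np.array([(u-c["cx"])/f,-(v-c["cy"])/f,-1.0])
    d=R.from_quat(c["rotation"]).apply(d); return np.array(c["position"]),d/np.linalg.norm(d)
def onz(c,u,v,z):
    p,d=ray(c,u,v); return p+d*(z-p[2])/d[2]
def proj(c,P):
    f=c["frame"].shape[0]/2/np.tan(np.radians(c["vfov"]/2))
    q=R.from_quat(c["rotation"]).inv().apply(np.array(P)-c["position"])
    return np.array([c["cx"]+f*q[0]/-q[2],c["cy"]+f*q[1]/q[2]])
def tri(c1,a,c2,b):
    p1,d1=ray(c1,*a);p2,d2=ray(c2,*b)
    s,t=np.linalg.lstsq(np.c_[d1,-d2],p2-p1,rcond=None)[0]
    A=p1+s*d1;B=p2+t*d2; return (A+B)/2,np.linalg.norm(A-B)
E
python3 - <<'E'
from h import *
T=cam("top");S=cam("side")
print("rot",R.from_quat(T["rotation"]).as_matrix().round(3).tolist())
zt=lambda x,y:((x+.5)/5-.5+250,(y+.5)/5-.5+170)
zs=lambda x,y:((x+.5)/6-.5+240,(y+.5)/6-.5+120)
# tile
for n,c in(("top",T),("side",S)):
    f=c["frame"].astype(int);m=((f[...,2]>90)&(f[...,0]<60)&(f[...,1]<60)).astype(np.uint8)
    nn,l,st,ce=cv2.connectedComponentsWithStats(m)
    for i in range(1,nn):
        if st[i,4]>30:
            cn=cv2.findContours((l==i).astype(np.uint8),0,1)[0][0]
            box=cv2.boxPoints(cv2.minAreaRect(cn))
            print(n,st[i],ce[i].round(1),box.round(1).tolist(), onz(c,*ce[i],0.03).round(4))
print("base corners")
P=[onz(T,*zt(*p),0.012) for p in((85,188),(403,96),(135,349))]
print(np.round(P,4),np.linalg.norm(P[0]-P[1]),np.linalg.norm(P[0]-P[2]))
P=[onz(S,*zs(*p),0.012) for p in((97,290),(130,532),(350,522))]
print(np.round(P,4),np.linalg.norm(P[0]-P[1]),np.linalg.norm(P[2]-P[1]))
# top end corners of blue face
for n,a,b in(("blue L",(457,340),(408,122)),("blue R",(488,325),(390,105))):
    pass
for nm,a,b in(("blue near(+y) corner",(459,340),(408,122)),("blue far corner",(487,324),(390,104)),("white near",(333,377),(437,205)),("white far",(366,364),(417,175)),("brown near",(210,410),(465,285)),("brown far",(240,398),(443,255)),
  ("blue mouth far",(417,208),(0,0))):
    if b!=(0,0):
        p,e=tri(T,zt(*a),S,zs(*b));print(nm,p.round(4),round(e,4))
E
```

```text
rot [[0.017, 0.982, -0.188], [-1.0, 0.019, 0.01], [0.014, 0.188, 0.982]]
top [329 213  18  24 137] [337.8 224.2] [[329.0, 214.0], [334.0, 211.1999969482422], [347.20001220703125, 234.3000030517578], [342.20001220703125, 237.1999969482422]] [ 0.5238 -0.3069  0.03  ]
top [ 38 314  41   1  41] [ 58. 314.] [[78.0, 314.0], [78.0, 314.0], [38.0, 314.0], [38.0, 314.0]] [0.1956 0.6703 0.03  ]
top [ 30 317  16  10 103] [ 38.5 321.6] [[30.0, 317.0], [45.0, 317.0], [45.0, 326.0], [30.0, 326.0]] [0.1696 0.7339 0.03  ]
top [ 29 334  50  26 363] [ 45.2 352.4] [[28.899999618530273, 358.0], [29.899999618530273, 333.5], [79.0, 335.5], [78.0, 360.0]] [0.0706 0.6987 0.03  ]
side [281 137  26  22  82] [293.4 147.5] [[279.70001220703125, 156.39999389648438], [304.20001220703125, 136.8000030517578], [306.5, 139.60000610351562], [282.0, 159.1999969482422]] [ 0.5339 -0.4403  0.03  ]
side [231 245  40  32 871] [251.  260.4] [[230.3000030517578, 269.1000061035156], [236.39999389648438, 243.0], [270.8999938964844, 251.1999969482422], [264.79998779296875, 277.20001220703125]] [0.5669 0.2162 0.03  ]
base corners
[[ 0.5842 -0.0464  0.012 ]
 [ 0.6586 -0.2851  0.012 ]
 [ 0.4658 -0.0847  0.012 ]] 0.2500201364038098 0.12440911697862186
[[ 0.6601 -0.2855  0.012 ]
 [ 0.5894 -0.0472  0.012 ]
 [ 0.4667 -0.0839  0.012 ]] 0.2486065690024567 0.1281511934821196
blue near(+y) corner [ 0.4677 -0.2887  0.1614] 0.0018
blue far corner [ 0.4797 -0.3073  0.1617] 0.0042
white near [ 0.4418 -0.2066  0.1564] 0.0003
white far [ 0.4533 -0.2272  0.1624] 0.0062
brown near [ 0.4185 -0.126   0.1572] 0.001
brown far [ 0.4297 -0.1449  0.1628] 0.0058
```

Run:
```python
from h import *
from plant import get_state
T=cam("top");S=cam("side")
zt=lambda x,y:((x+.5)/5-.5+250,(y+.5)/5-.5+170)
print("jar cap",onz(T,*zt(669,130),0.11).round(3), "side", onz(S,*( (207/6)+240-.4,(45/6)+120-.4),0.11).round(3))
f=T["frame"].astype(int)
m=((f[...,2]>f[...,0]+60)&(f[...,2]>f[...,1]+60)).astype(np.uint8); m[:,:170]=0;m[:,230:]=0
n,l,st,ce=cv2.connectedComponentsWithStats(m); i=1+np.argmax(st[1:,4]); print(st[i],ce[i],"tile top cam",onz(T,*ce[i],.03))
xs=np.array([.9566,.2914,0]);ys=np.array([-.2914,.9566,0]);Z=np.array([0,0,1.])
E=np.array([.4733,-.2981,.160]);a=(Z-xs)/2**.5;n=(Z+xs)/2**.5
C=E-.09*a-.007*n;print("C",C)
# predicted blue face quad
for s in (1,-1):
  for t in(.09,-.035):
    P=C+a*t+n*.007+ys*.012*s; print(s,t,proj(T,P).round(1),proj(S,P).round(1))
th=np.radians(20)
zt_=-np.sin(th)*xs-np.cos(th)*Z; yt=-ys; xt=np.cross(yt,zt_)
Rg=R.from_matrix(np.c_[xt,yt,zt_]); G=C+.025*a
s=get_state();R0=R.from_quat(s["tcp_rot"]);p0=np.array(s["eef_pos"])
print("grasp pt",G,"tcp",G+.019*zt_, "pre(-.12)",G+(.019-.12)*zt_)
print("tool R0",R0.as_matrix().round(3).tolist())
print("rel",(R0.inv()*Rg).as_rotvec(), "shift to pre",R0.inv().apply(G+(.019-.12)*zt_-p0))
print("shift to via (.45,.2,.36)",R0.inv().apply(np.array([.45,.2,.36])-p0))
```

```text
jar cap [ 0.619 -0.451  0.11 ] side [ 0.619 -0.45   0.11 ]
[182 196  29  28 688] [196.22383721 209.78924419] tile top cam [0.56724065 0.21150141 0.03      ]
C [ 0.52944272 -0.28099777  0.09141064]
1 0.09 [340.6 236.7] [307.2 140.5]
1 -0.035 [327.2 214.2] [282.  161.8]
-1 0.09 [347.6 234.7] [306.  137.2]
-1 -0.035 [333.7 212.4] [281.1 158.4]
grasp pt [ 0.51253226 -0.28614905  0.10908831] tcp [ 0.50631591 -0.28804268  0.09123415] pre(-.12) [ 0.54557709 -0.27608292  0.20399727]
tool R0 [[-0.957, 0.29, -0.0], [0.29, 0.957, -0.0], [0.0, -0.0, -1.0]]
rel [ 0.44394059 -0.13445153  2.51890269] shift to pre [-0.60219921 -0.7811491   0.02734679]
shift to via (.45,.2,.36) [-0.37283355 -0.35319805 -0.12878157]
```

>>> {"api": "arm_command", "payload": {"steps": [[[0, 0, 0.1], [0, 0, -0.05], 0.6], [[0, 0, 0.25], [-0.03, -0.03, -0.09], 0.6], [[0, 0, 0.4], [-0.07, -0.06, -0.12], 0.6], [[0, 0, 0.55], [-0.11, -0.1, -0.13], 0.6], [[0, 0, 0.7], [-0.15, -0.14, -0.13], 0.6], [[0, 0, 0.85], [-0.19, -0.18, -0.13], 0.6], [[0, 0, 1.0], [-0.23, -0.22, -0.13], 0.6], [[0, 0, 1.15], [-0.27, -0.26, -0.13], 0.6], [[0, 0, 1.3], [-0.31, -0.3, -0.13], 0.6], [[0, 0, 1.45], [-0.35, -0.33, -0.13], 0.6], [[0, 0, 1.6], [-0.37, -0.35, -0.13], 0.6], [[0, 0, 1.7], [-0.37, -0.35, -0.13], 0.6]]}}

```text
time: 1.9
eef_pos: [0.4491, 0.202, 0.3612]
tcp_rot: [0.842, 0.54, -0.0, 0.0]
contact_force: [-0.2, 0.3, -0.2]
opening: 0.797
```

```bash
cat > g.py <<'E'
from h import *
from plant import get_state
xs=np.array([.9566,.2914,0]);ys=np.array([-.2914,.9566,0]);Z=np.array([0,0,1.])
C=np.array([.5294,-.281,.0914]);a=(Z-xs)/2**.5;n=(Z+xs)/2**.5
th=np.radians(20)
zt_=-np.sin(th)*xs-np.cos(th)*Z; yt=-ys; xt=np.cross(yt,zt_)
Rg=R.from_matrix(np.c_[xt,yt,zt_]); G=C+.025*a
s=get_state();R0=R.from_quat(s["tcp_rot"]);p0=np.array(s["eef_pos"])
def to(p): return R0.inv().apply(p-p0).round(4)
E
python3 - <<'E'
from g import *
print(np.round(s["qpos"],3),s["opening"])
print("rel",(R0.inv()*Rg).as_rotvec().round(4))
print("high",to(np.array([.545,-.276,.30])),"pre",to(G+(.019-.12)*zt_))
E
```

```text
[ 2.170e-01 -1.980e-01  1.845e+00 -1.000e-03  1.495e+00  6.470e-01] 0.7974221016024153
rel [ 0.1479 -0.3276  0.8359]
high [-0.3944  0.2865  0.0615] pre [-0.3942  0.287   0.1575]
```

>>> {"api": "arm_command", "payload": {"steps": [[[0.02, -0.04, 0.1], [-0.04, 0.03, 0], 0.2], [[0.04, -0.08, 0.2], [-0.08, 0.06, 0], 0.2], [[0.06, -0.12, 0.3], [-0.13, 0.09, 0], 0.2], [[0.07, -0.16, 0.4], [-0.18, 0.13, 0], 0.2], [[0.09, -0.2, 0.5], [-0.23, 0.16, 0], 0.2], [[0.11, -0.24, 0.6], [-0.28, 0.2, 0.01], 0.2], [[0.12, -0.28, 0.7], [-0.33, 0.24, 0.02], 0.2], [[0.14, -0.31, 0.8], [-0.37, 0.27, 0.04], 0.2], [[0.148, -0.328, 0.836], [-0.394, 0.287, 0.06], 0.2], [[0.148, -0.328, 0.836], [-0.394, 0.287, 0.1], 0.2], [[0.148, -0.328, 0.836], [-0.394, 0.287, 0.13], 0.2], [[0.148, -0.328, 0.836], [-0.394, 0.287, 0.13], 0.2]]}}

```text
time: 3.4
eef_pos: [0.5441, -0.2751, 0.2281]
tcp_rot: [0.974, 0.145, -0.175, 0.023]
contact_force: [1.0, 0.2, 0.1]
opening: 0.596
```

Run:
```python
from g import *
print(np.round(s["qpos"],3),s["opening"],p0)
print("rel",(R0.inv()*Rg).as_rotvec().round(4))
print("grasp",to(G+.019*zt_),"up6",to(G+(.019-.06)*zt_))
for n,sl in(("side",(slice(80,230),slice(210,400))),("top",(slice(130,280),slice(230,420)))):
    c=cam(n);cv2.imwrite(f"pics/{n}1.png",cv2.resize(c["frame"][sl][...,::-1],None,fx=4,fy=4,interpolation=cv2.INTER_CUBIC))
```

```text
[-0.531  0.302  1.592 -0.255  1.499  0.794] 0.5956092219727241 [ 0.54410232 -0.27512911  0.22812731]
rel [-0.0049  0.0049  0.0014]
grasp [0.01   0.002  0.1423] up6 [0.0097 0.0017 0.0823]
```

View pics/side1.png

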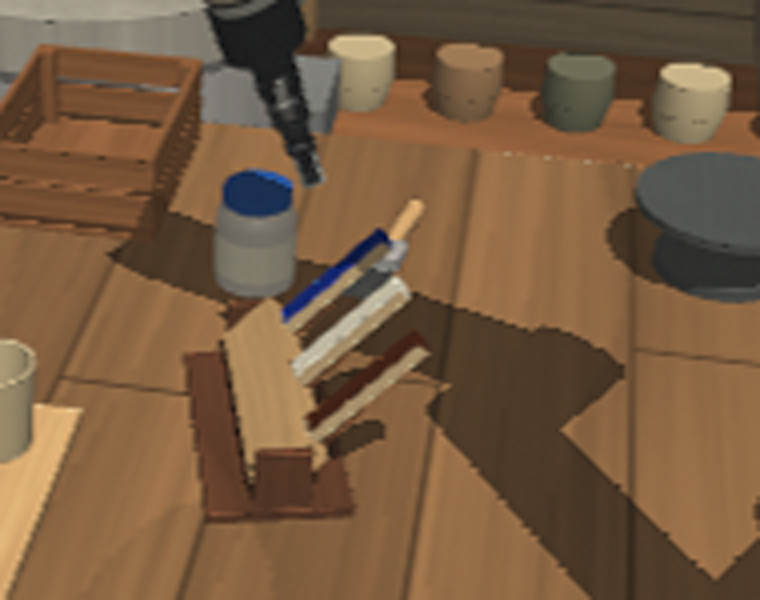

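View pics/top1.png

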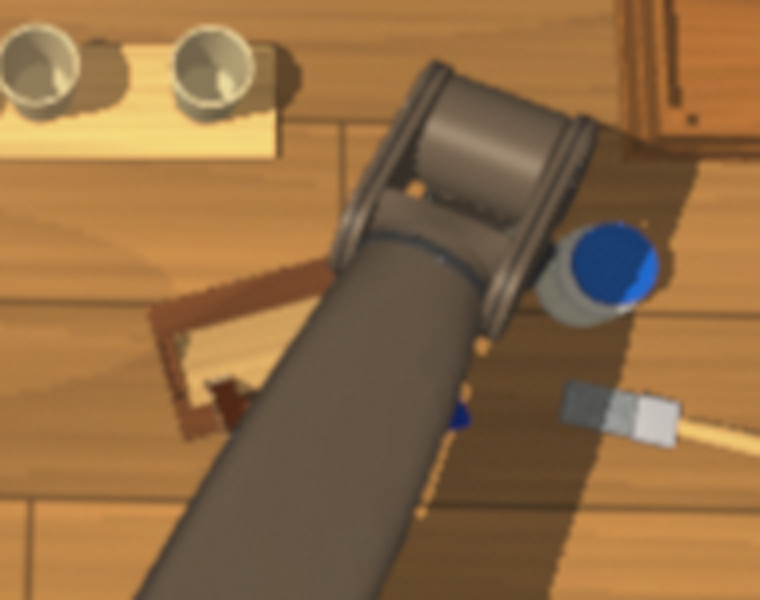

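>>> {"api": "arm_command", "payload": {"steps": [[[-0.005, 0.005, 0], [0.005, 0.001, 0.03], 0.2], [[-0.005, 0.005, 0], [0.01, 0.002, 0.06], 0.2], [[-0.005, 0.005, 0], [0.01, 0.002, 0.08], 0.2], [[-0.005, 0.005, 0], [0.01, 0.002, 0.1], 0.2], [[-0.005, 0.005, 0], [0.01, 0.002, 0.115], 0.2], [[-0.005, 0.005, 0], [0.01, 0.002, 0.13], 0.2], [[-0.005, 0.005, 0], [0.01, 0.002, 0.14], 0.2], [[-0.005, 0.005, 0], [0.01, 0.002, 0.142], 0.2], [[-0.005, 0.005, 0], [0.01, 0.002, 0.142], 0.2]]}}

```text
time: 4.62
eef_pos: [0.5094, -0.2897, 0.096]
tcp_rot: [0.974, 0.146, -0.169, 0.028]
contact_force: [0.3, 0.1, 0.2]
opening: 0.598
```

Run:
```python
from g import *
print(np.round(s["qpos"],3),s["opening"],p0,s["contact_force"])
print("rel",(R0.inv()*Rg).as_rotvec().round(4),"grasp",to(G+.019*zt_))
for n,sl in(("side",(slice(80,230),slice(210,400))),):
    c=cam(n);print("tcp px",proj(c,p0),"grasp px",proj(c,p0-.019*R0.as_matrix()[:,2]));cv2.imwrite(f"pics/{n}2.png",cv2.resize(c["frame"][sl][...,::-1],None,fx=4,fy=4,interpolation=cv2.INTER_CUBIC))
```

```text
[-0.578  0.378  1.753 -0.281  1.244  0.818] 0.5983406119988787 [ 0.50935391 -0.28966721  0.09596234] [0.28846951 0.11232286 0.23846286]
rel [ 0.0064 -0.0055 -0.0004] grasp [-0.0007 -0.0025  0.0053]
tcp px [295.35301073 153.71932436] grasp px [293.96070696 149.74015057]
```

View pics/side2.png

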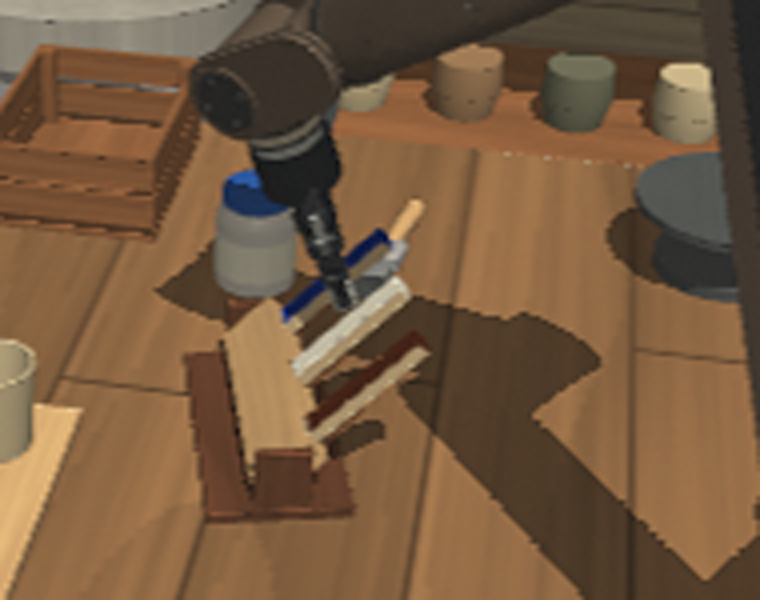

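>>> {"api": "arm_command", "payload": {"steps": [[[0, 0, 0], [0, -0.002, 0.005], 0.2], [[0, 0, 0], [0, -0.002, 0.006], 0.2], [[0, 0, 0], [0, -0.002, 0.007], -0.1], [[0, 0, 0], [0, -0.002, 0.007], -0.3], [[0, 0, 0], [0, -0.002, 0.007], -0.5], [[0, 0, 0], [0, -0.002, 0.007], -0.7], [[0, 0, 0], [0, -0.002, 0.007], -1], [[0, 0, 0], [0, -0.002, 0.007], -1], [[0, 0, 0], [0, -0.002, 0.007], -1]], "force": 60}}

```text
time: 5.8
eef_pos: [0.5068, -0.2886, 0.0898]
tcp_rot: [0.975, 0.145, -0.168, 0.029]
contact_force: [-0.9, 0.5, 1.1]
opening: 0.275
```

Run:
```python
from g import *
print(s["opening"]*85,p0,s["contact_force"])
print("rel",(R0.inv()*Rg).as_rotvec().round(4),"grasp",to(G+.019*zt_))
print("a in tool",R0.inv().apply(a).round(4),"n in tool",R0.inv().apply(n).round(4))
```

```text
23.385624104377502 [ 0.50678337 -0.28855835  0.08980322] [-0.92859851  0.45245179  1.14999952]
rel [ 0.0068 -0.0059 -0.0005] grasp [-0.0008 -0.0006 -0.0012]
a in tool [-0.9038  0.0034 -0.4279] n in tool [ 0.4279  0.006  -0.9038]
```

>>> {"api": "arm_command", "payload": {"steps": [[[0, 0, 0], [-0.007, 0, -0.0034], -1], [[0, 0, 0], [-0.014, 0, -0.0068], -1], [[0, 0, 0], [-0.022, 0, -0.0104], -1], [[0, 0, 0], [-0.031, 0, -0.0147], -1], [[0, 0, 0], [-0.04, 0, -0.019], -1], [[0, 0, 0], [-0.049, 0, -0.0232], -1], [[0, 0, 0], [-0.058, 0, -0.0275], -1], [[0, 0, 0], [-0.067, 0, -0.0317], -1], [[0, 0, 0], [-0.076, 0, -0.036], -1], [[0, 0, 0], [-0.085, 0, -0.0402], -1], [[0, 0, 0], [-0.09, 0, -0.0426], -1], [[0, 0, 0], [-0.09, 0, -0.0426], -1]]}}

```text
time: 7.3
eef_pos: [0.4391, -0.309, 0.1605]
tcp_rot: [0.975, 0.145, -0.168, 0.029]
contact_force: [0.3, -0.3, -2.5]
opening: 0.273
```

Run:
```python
from g import *
print(s["opening"]*85,p0,s["contact_force"],"moved along a",(p0-np.array([.5068,-.2886,.0898]))@a)
c=cam("side");cv2.imwrite(f"pics/side3.png",cv2.resize(c["frame"][80:230,210:400][...,::-1],None,fx=4,fy=4,interpolation=cv2.INTER_CUBIC))
```

```text
23.231291989690128 [ 0.43906234 -0.30895288  0.1605451 ] [ 0.26372133 -0.33414395 -2.45943551] moved along a 0.10003706893504129
```

View pics/side3.png

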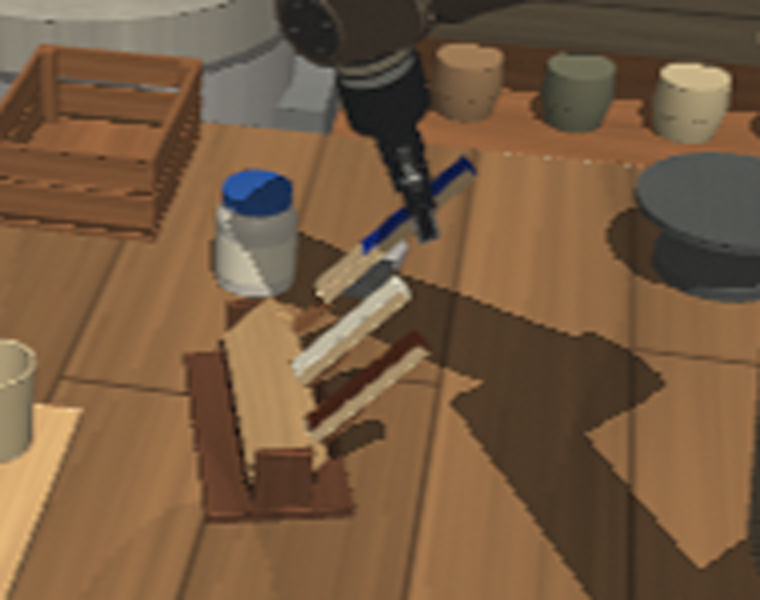

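Run:
```python
from g import *
pg=np.array([.50678,-.28856,.0898]);Rq=R.from_quat([0.975,.145,-.168,.029])
ct=R0.inv().apply(C-pg)  # orientation unchanged
nt=R0.inv().apply(n); print("bar centre in tool",ct, "now",R0.apply(ct)+p0)
Rf=R.from_rotvec(-np.pi/4*ys)*R0
print("rotvec tool",(R0.inv()*Rf).as_rotvec().round(4), "final n",Rf.apply(nt))
tgt=np.array([.567,.214,.180]); pf=tgt-Rf.apply(ct)
print("final tcp",pf,"shift",to(pf),"shift +.09",to(pf+[0,0,.09]),"up .12",to(p0+[0,0,.12]),"up.16",to(p0+[0,0,.16]))
```

```text
bar centre in tool [ 0.02191113 -0.0005914  -0.00953575] now [ 0.46178092 -0.3012528   0.16183009]
rotvec tool [6.000e-04 7.854e-01 5.300e-03] final n [3.38534787e-07 1.03124647e-07 9.99999380e-01]
final tcp [0.55214216 0.20880451 0.1620103 ] shift [ 0.2429 -0.4618 -0.092 ] shift +.09 [ 0.2126 -0.4612 -0.1767] up .12 [-0.0404  0.0008 -0.113 ] up.16 [-0.0539  0.0011 -0.1507]
```

>>> {"api": "arm_command", "payload": {"steps": [[[0, 0, 0], [-0.01, 0, -0.03], -1], [[0, 0, 0], [-0.02, 0, -0.06], -1], [[0, 0.02, 0], [-0.034, 0, -0.095], -1], [[0, 0.07, 0], [-0.045, 0, -0.128], -1], [[0, 0.13, 0], [-0.03, -0.03, -0.14], -1], [[0, 0.2, 0], [-0.01, -0.07, -0.145], -1], [[0, 0.27, 0], [0.01, -0.11, -0.15], -1], [[0, 0.34, 0], [0.03, -0.15, -0.155], -1], [[0, 0.41, 0], [0.055, -0.19, -0.16], -1], [[0, 0.48, 0], [0.08, -0.23, -0.165], -1], [[0, 0.55, 0], [0.105, -0.27, -0.17], -1], [[0, 0.6, 0], [0.125, -0.3, -0.175], -1]]}}

```text
time: 8.85
eef_pos: [0.5193, 0.0324, 0.2801]
tcp_rot: [0.981, 0.148, 0.127, -0.016]
contact_force: [-0.7, 0.1, -1.1]
opening: 0.27
```

Run:
```python
from g import *
ct=np.array([.0219,-.0006,-.0095]); nt=np.array([.4279,.006,-.9038])
Rold=R.from_quat([0.975,.145,-.168,.029]);Rf=R.from_rotvec(-np.pi/4*ys)*Rold
pf=np.array([.567,.214,.18])-Rf.apply(ct)
print(p0,s["opening"]*85,np.round(s["qpos"],2),s["contact_force"])
print("rot",(R0.inv()*Rf).as_rotvec().round(4),"shift",to(pf),"above.07",to(pf+[0,0,.07]))
```

```text
[0.51932749 0.03238529 0.28008548] 22.962391262433314 [-0.19 -0.24  2.04  0.13  1.12  1.04] [-0.72700151  0.14823318 -1.11651719]
rot [-0.0029  0.1865  0.0073] shift [ 0.0509 -0.1597  0.1344] above.07 [ 0.0686 -0.1592  0.0667]
```

>>> {"api": "arm_command", "payload": {"steps": [[[0, 0.05, 0], [0.01, -0.035, 0.01], -1], [[0, 0.1, 0], [0.025, -0.07, 0.025], -1], [[0, 0.15, 0], [0.04, -0.105, 0.04], -1], [[-0.002, 0.18, 0.005], [0.055, -0.135, 0.06], -1], [[-0.003, 0.186, 0.007], [0.06, -0.153, 0.085], -1], [[-0.003, 0.186, 0.007], [0.055, -0.159, 0.11], -1], [[-0.003, 0.186, 0.007], [0.052, -0.16, 0.125], -1], [[-0.003, 0.186, 0.007], [0.051, -0.16, 0.134], -1], [[-0.003, 0.186, 0.007], [0.051, -0.16, 0.134], -1], [[-0.003, 0.186, 0.007], [0.051, -0.16, 0.134], -1]]}}

```text
time: 10.1
eef_pos: [0.5529, 0.2088, 0.1637]
tcp_rot: [0.965, 0.142, 0.219, -0.029]
contact_force: [-0.3, -0.4, -1.5]
opening: 0.271
```

Run:
```python
from g import *
ct=np.array([.0219,-.0006,-.0095]); nt=np.array([.4279,.006,-.9038])
print(s["time"],p0,s["opening"]*85,s["contact_force"],np.abs(s["dq"]).max())
print("bar centre",R0.apply(ct)+p0,"n",R0.apply(nt))
for n in("side","top"):
    c=cam(n);cv2.imwrite(f"pics/{n}4_raw.png",c["frame"][...,::-1]);
    sl=c["frame"][170:320,170:360] if n=="side" else c["frame"][140:290,130:320]
    cv2.imwrite(f"pics/{n}4.png",cv2.resize(sl[...,::-1],None,fx=4,fy=4,interpolation=cv2.INTER_CUBIC))
```

```text
10.1 [0.55293862 0.20884561 0.16372077] 23.075859397431774 [-0.32079755 -0.42566125 -1.51245229] 0.007123745601235698
bar centre [0.56776303 0.21402755 0.18170978] n [-2.38793303e-03  1.06689743e-05  9.99991574e-01]
```

View pics/side4.png

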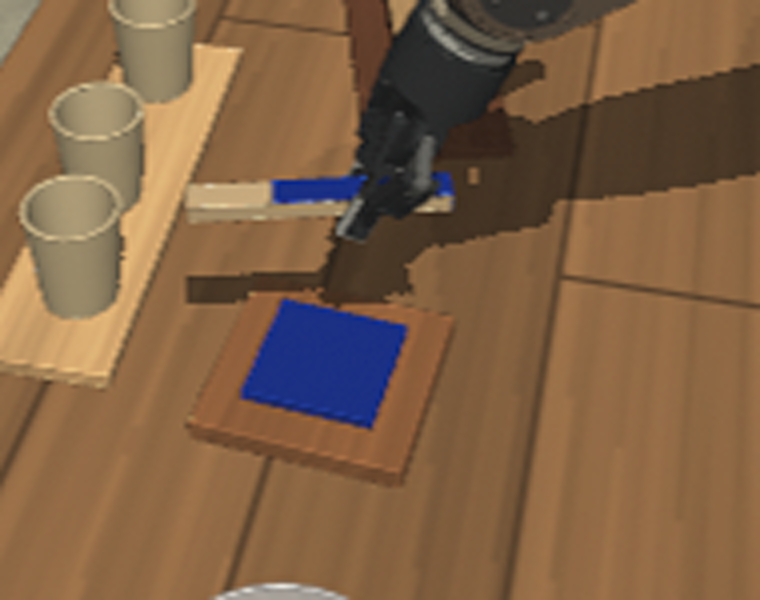

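View pics/top4.png

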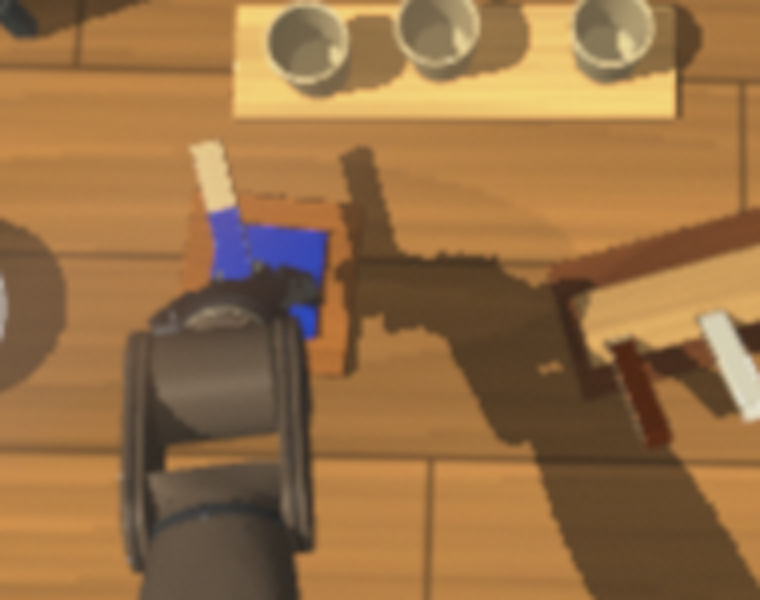

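Run:
```python
from g import *
T=cam("top");S=cam("side")
ct=np.array([.0219,-.0006,-.0095]); B=R0.apply(ct)+p0
at=R0.apply([-.9038,.0034,-.4279])
for nm,t in(("foot",-.09),("top",.09)):
  for sy in(1,-1):
    P=B+at*t+Z*.007+ys*.012*sy
    print(nm,sy,((proj(T,P)-[130,140]+.5)*4-.5).round(),((proj(S,P)-[170,170]+.5)*4-.5).round())
z=lambda p,o:((p[0]+.5)/4-.5+o[0],(p[1]+.5)/4-.5+o[1])
for nm,a_,b in(("foot corner +y",(190,148),(187,208)),("foot corner -y",(219,141),(190,186))):
    p,e=tri(T,z(a_,(130,140)),S,z(b,(170,170)));print(nm,p.round(4),round(e,4))
```

```text
foot 1 [191. 153.] [193. 217.]
foot -1 [220. 145.] [192. 193.]
top 1 [244. 365.] [459. 204.]
top -1 [274. 357.] [454. 181.]
foot corner +y [0.6534 0.2517 0.1961] 0.0011
foot corner -y [0.6591 0.2285 0.1952] 0.0006
```

```bash
python3 -c "
from plant import *
s=get_state();print(s['time'],s['opening']*85,s['eef_pos']);print(sign_off())"
```

```text
10.3 23.26014013558194 [0.55256692 0.20905591 0.16343936]
the job is handed in; nothing more can be done
None
```

I drew the blue bar about 100 mm along its own length out of its socket. I turned it level with the glaze up, and it is held still at a 60 N grip setting over the master tile. I handed the job in at about 10.3 s; the sign-off gives no verdict.

**Position:** From the arm pose, the bar's centre is at (0.568, 0.214, 0.182) m. The tile centre measured (0.567, 0.214) m, averaged from two camera readings about 5 mm apart in y, so the bar hangs about 15 cm above the tile's top face at 0.03 m.

**Level:** From the arm pose, the glazed face is within about 0.003 rad of vertical. In the side view both ends of the bar sit higher than predicted by a similar amount, which also reads as level.

**Disagreement:** Triangulating the bar's foot corners puts it about 6 to 7 mm higher than the arm pose predicts, still well within the limits.

**Grip and stillness:** The fingers stayed at about 23 mm on the 24 mm bar throughout, and joint speeds were below 0.01 rad/s.

**Other objects:** After the draw, the side view showed the white and brown bars still in their sockets and the jar and brush looking undisturbed. I did not measure how far any bystander might have moved.

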